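Hold the shaft collar on its flat against the spring

ROBOT

A 6-joint arm with a two-finger parallel gripper is mounted at the origin on the work surface. World frame = base frame: x ahead of the robot, y to its left, z up, the work surface at z = 0. Lengths are in m, angles in rad, forces in N, time in s.
With the tool pointing down it reaches from about 0.4 to 0.825 m from the base axis. Payload 7 kg.
Tool frame: the origin (TCP) lies midway between the tips of the shut fingers; the grasp point (between the pads) lies 19 mm behind it (arm.hold_point_z is the distance from the TCP to the grasp point, in m); z points along the fingers, x is the direction in which the jaws open and shut, and the axes are right-handed (so a half turn about z gives the same grasp; the last joint's range is limited). The gripper opens to 88 mm and grips with 3 to 60 N. Pads are 19 mm wide; open, the fingers measure 130 mm over their backs; the gripper's body (78 mm by 193 mm) begins 47 mm behind the grasp point.
Start: joints at [-1.062, 0.359, 0.012, 0, -1.224, -0.288], TCP at [0.148, -0.659, 0.227] pointing down, gripper open.
Joint ranges: [-3.07, 3.07], [-1.43, 2.12], [-1.02, 1.25], [-3.03, 1.67], [-3.05, -0], [-3.03, 3.03]. Speed limits (rad/s): [2.39, 2.39, 3.01, 3.14, 3.14, 3.14].

INTERFACE

Orientations are given as [roll, pitch, yaw] about the fixed x, y, z axes, in that order (R = Rz(yaw) Ry(pitch) Rx(roll)).
In Python, from station import readout, viewer, job, arm gives the robot as it stands.
- The arm moves only by the tool apply_moves, never from a script. Its argument "deltas" is text: rows parted by semicolons, each of 4 numbers parted by spaces: the shift along the tool's x, y, z in cm, then the turn about the tool's z in rad. A call has 1 to 10 rows; each row shifts and turns the commanded pose from where the row before left it, along the tool's axes as they then stand; what a row does not reach is not made up. A row lasts 1/8 s, in which the tool goes at most 62.5 mm and 10.7 degrees, less where a joint would pass 70% of its speed; a pose out of reach is approached as far as the arm can. A call is refused whole if a number of a shift passes 6.25 or a number of a turn 0.188, either way. A call with a gripper value outside its range is refused whole. "gripper" is the closure, from -1 (fully open) to 1 (shut), so that 0 is half open, set as the call begins (left out, the last holds). The fingers move at their own pace and stop on an object; "squeeze" is the grip in N (left out, the last holds). Time passes only in rows, so rows that do not move let the fingers close. It gives the time, the measured TCP pose, the force and the opening at its end, in the units of the state.
- readout.get_state(): the state, without advancing time (a new reading comes with each control period).
- viewer.grab_frame(name): name is "scene" or "top" or "wrist"; returns a dict with "image" (400x640x3 uint8, red, green, blue), "camera_matrix" (3x3 intrinsics, pixels), "cam_to_world" (4x4, takes a point from camera to world coordinates). Camera axes: x right, y up, looking along -z (the intrinsics and any distortion apply to the point x, -y, -z); pixel columns grow to the right and rows downward; lengths in m; the calibration is good to about 2 mm. A picture is of the moment at which its call begins. There is no depth.
- job.job_done(): hands the job in, once; it reports no verdict.
Trained networks look in the newest picture that a camera, given by its name, has taken for a name from the list of things; names that differ only in an ending like _2 or _b are one class to them, and where a whole thing is asked for, a point or a joint stands for the part that bears it (a point fixed in the world has none). Each returns a list of dicts, best first, with "conf" (0 to 1); they miss things now and then, are a little off and sometimes report something else, mostly with a low value. They report only what shows in the picture. A call takes as long as a camera call. They do not tell look-alikes from the thing itself.
- viewer.silhouettes(camera, query): "region" (400x640 bool, what is visible of it) and "extent" ([left, top, width, height] in pixels, round what is visible of it).
The state is a dict: "t": time; "q": joint angles; "qd": joint speeds; "joint_efforts": joint torques, N m; "eef_pos": TCP position; "ee_rot": TCP orientation; "force": force on the tool from outside, world axes, zero at the start; "moment": the same for the moment, N m; "width": finger opening in m.
Only numpy, scipy, OpenCV 4.12 (cv2) and the standard library are available. Lean on these libraries where they do the work, as an engineer would, in place of code of your own. Each camera call takes 0.05 s, during which the arm holds its last target.

TASK

On the mixer drive, pinch the upright steel shaft with the fingers across its set-screw flat and turn it until the flat faces squarely towards the notched key rest. Then slide the shaft collar with the set screw down over the shaft with its screw on that flat, so that the screw too points at the notch, and push the collar down against the white spring sleeve until the sleeve is more than half-way down its travel. Finish while still gripping the collar and holding it pressed down there, do not let go, and leave the other things on the bench undisturbed.

Things in the scene. Friction and masses are not known exactly. Their poses are not given: they have to be found in the camera images.
- shaft (a joint): Upright bright-steel D-shaft of the mixer drive, 24 mm in diameter, turning about the vertical. It stands 118 mm above the bench and its upper 44 mm are bare above the sleeve. Value: angle in rad, anticlockwise seen from above; 0 = the flat faces the notched key rest; it starts between 0.5 and 1.5. It stays where it is left (friction 0.06 N m).
- shaft_top (a point): Centre of the shaft's top end, on its axis, 118 mm above the bench. Turns with the shaft: its x axis points out of the flat, z is up. The top 3 mm are chamfered.
- flat: The set-screw flat along the shaft: a plane 7 mm from the shaft's axis (5 mm deep, about 17 mm wide), from 8 mm above the housing to 5 mm below the shaft's top. Pinched across the flat the shaft is 19 mm thick, elsewhere up to 24 mm. The origin is on the shaft's axis 50 mm above the bench, x points out of the flat.
- key_rest (a point): Notched key rest, a small aluminium block with a slot, on the end of the black drive housing (150 x 110 x 50 mm, fixed to the bench). Point in the middle of the notch at the height of its top, 70 mm above the bench and 68 mm horizontally from the shaft's axis; x points from the shaft's axis to the notch, z is up.
- sleeve (a joint): White plastic spring sleeve around the foot of the shaft, 38 mm outside diameter; its top is 24 mm above the housing (74 mm above the bench) when free. Value: how far it is pressed down, in m, 0 to 0.010 (stop). The spring takes 4 N to start it, 6 N at half-way and 8 N at the stop, and pushes it up again.
- sleeve_top (a point): Centre of the sleeve's top face, on the shaft's axis; z up.
- collar_center (a point): Aluminium shaft collar lying flat on the bench, bore upright: outside diameter 48 mm, height 36 mm, bore 27 mm, 150 g. Point on the bore's axis half-way up (18 mm above its underside); z along the bore (up), x along the set screw. The dark screw lies half-way up: its tip stands inside the bore 8.8 mm from the axis (6 mm thick, so that it passes the shaft only along the flat), its 12 mm wide head sticks out to 38 mm from the axis on the +x side.
- spacer_center (a point): Bystander: plain aluminium spacer ring, 34 mm outside, 22 mm high, no screw, lying near the collar. Point on its axis half-way up.
- flask: Bystander: stoppered conical glass flask, 82 mm wide, 125 mm high; origin at the centre of its underside.
- reagent: Bystander: amber bottle, 64 mm wide, 150 mm high; origin at the centre of its underside.
- jar: Bystander: small white jar, 44 mm wide, 60 mm high; origin at the centre of its underside.
- driver: Bystander: screwdriver with black handle lying on the bench; x along its length.
- collar: The same collar; origin at the centre of its underside, same axes.
There are look-alikes about, which are no part of the job. Leave any green or pink look-alike of the collar alone.

How it is judged:
By the outcome, as a careful person would: the job done as asked, in the order asked, and still so for the second after the job is handed in, while the arm keeps its last pose, push and grip.
It also fails if it takes over 56 s, if anything falls off the work surface, if the arm or the gripper's body presses on something with over 40 N, if the wrist force passes 120 N, or if a joint passes its speed limit or range.

## Working session

There is one attempt and no reset: what is moved stays moved. The work goes in short steps, Python scripts to look and compute and a tool call to move; the robot and the scene stay as the last step left them, time stands still between calls to the robot, and variables do not carry over. Pictures are saved under pics/ and viewed, and the job is handed in when it is done.

Besides the shell and the picture viewer there is one more tool, called after "Request:" as name(argument=value, ...) on one line, values as JSON. apply_moves: Moves the arm, as the interface text tells. Its arguments: {"type":"object","properties":{"deltas":{"type":"string"},"gripper":{"type":"number"},"squeeze":{"type":"number"}},"required":["deltas"]}

```bash
mkdir -p pics; ls; cat > h.py <<'E'
import numpy as np, cv2, json
from station import readout, viewer, job, arm
def grab(n,f=None):
    r=viewer.grab_frame(n)
    if f: cv2.imwrite('pics/'+f,cv2.cvtColor(r['image'],cv2.COLOR_RGB2BGR))
    return r
def ray(r,u,v):
    K=np.array(r['camera_matrix']);T=np.array(r['cam_to_world'])
    d=np.array([(u-K[0,2])/K[0,0],-(v-K[1,2])/K[1,1],-1.0])
    return T[:3,3],T[:3,:3]@d
def atz(r,u,v,z):
    o,d=ray(r,u,v); return o+d*(z-o[2])/d[2]
def proj(r,p):
    K=np.array(r['camera_matrix']);T=np.array(r['cam_to_world'])
    c=T[:3,:3].T@(np.array(p)-T[:3,3]); return np.array([K[0,2]+K[0,0]*c[0]/-c[2],K[1,2]-K[1,1]*c[1]/-c[2]])
E
python3 - <<'E'
from h import *
for n in ['scene','top','wrist']:
    r=grab(n,n+'0.png'); print(n,np.round(r['camera_matrix'],1).tolist(),np.round(r['cam_to_world'],3).tolist(),[k for k in r])
s=readout.get_state(); print({k:np.round(v,3).tolist() for k,v in s.items()}); print([a for a in dir(arm) if a[0]!='_'])
E
```

```text
pics
scene [[393.8, 0.0, 317.6], [0.0, 393.8, 196.4], [0.0, 0.0, 1.0]] [[0.576, -0.569, 0.587, 1.173], [0.817, 0.407, -0.408, -0.393], [-0.007, 0.715, 0.699, 0.788], [0.0, 0.0, 0.0, 1.0]] ['image', 'camera_matrix', 'cam_to_world']
top [[361.6, 0.0, 322.0], [0.0, 361.6, 199.4], [0.0, 0.0, 1.0]] [[-0.021, 0.997, -0.068, 0.523], [-1.0, -0.021, -0.003, 0.002], [-0.005, 0.068, 0.998, 1.13], [0.0, 0.0, 0.0, 1.0]] ['image', 'camera_matrix', 'cam_to_world']
wrist [[326.4, 0.0, 323.2], [0.0, 326.4, 200.5], [0.0, 0.0, 1.0]] [[-0.22, -0.936, -0.276, 0.074], [0.975, -0.211, -0.064, -0.676], [0.002, -0.283, 0.959, 0.384], [0.0, 0.0, 0.0, 1.0]] ['image', 'camera_matrix', 'cam_to_world']
{'t': 0.15, 'q': [-1.062, 0.359, 0.011, -0.0, -1.224, -0.288], 'qd': [-0.001, -0.002, 0.004, 0.003, -0.001, 0.001], 'joint_efforts': [-0.002, -58.328, 29.329, 7.001, 0.009, -0.0], 'eef_pos': [0.148, -0.658, 0.226], 'ee_rot': [-3.141, -0.001, 1.792], 'force': [0.197, -0.282, 0.426], 'moment': [0.004, -0.014, -0.056], 'width': 0.087}
['Unreachable', 'hold_point_z']
```

View pics/scene0.png

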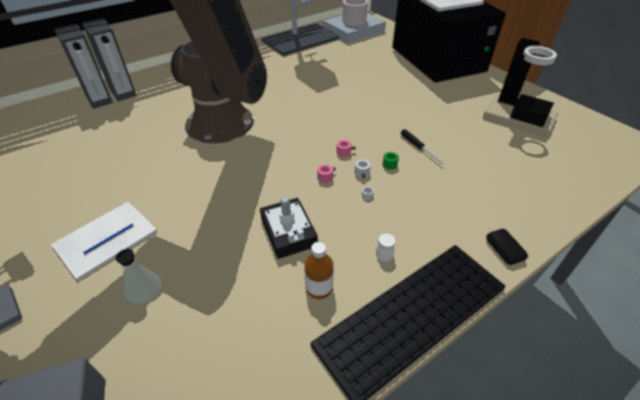

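View pics/top0.png

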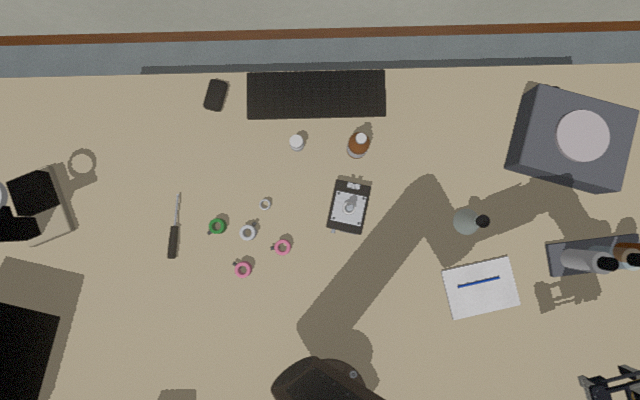

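View pics/wrist0.png

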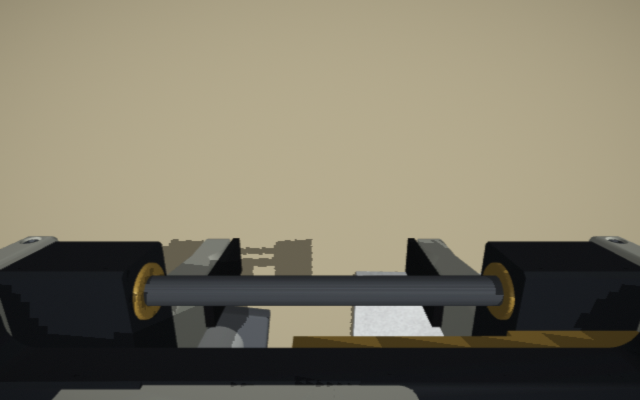

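```bash
python3 - <<'E'
from h import *
im=cv2.imread('pics/top0.png')
a=cv2.resize(im[165:245,310:390],(480,480),interpolation=cv2.INTER_CUBIC)
b=cv2.resize(im[190:290,200:300],(480,480),interpolation=cv2.INTER_CUBIC)
im2=cv2.imread('pics/scene0.png')
cv2.imwrite('pics/c0.png',np.hstack([a,b])[:, :800] if 0 else cv2.resize(np.hstack([a,b]),(800,400)))
a=cv2.resize(im2[190:260,250:330],(400,350),interpolation=cv2.INTER_CUBIC)
b=cv2.resize(im2[135:205,310:390],(400,350),interpolation=cv2.INTER_CUBIC)
cv2.imwrite('pics/c1.png',np.hstack([a,b]))
for cam in ['top','scene']:
  r=grab(cam)
  for q in ['shaft','sleeve','key_rest','collar','spacer_center','flat','flask','reagent','jar','driver']:
    try:
      for o in viewer.silhouettes(cam,q)[:5]:
        v,u=np.nonzero(o['region']); print(cam,q,round(o['conf'],2),o['extent'],u.mean().round(1),v.mean().round(1),atz(r,u.mean(),v.mean(),0.03).round(3))
    except Exception as e: print(q,e)
E
```

```text
top sleeve 0.38 [341.3, 204.8, 8.9, 11.2] 345.1 207.3 [ 0.573 -0.064  0.03 ]
top key_rest 0.91 [323.7, 180.3, 46.7, 56.8] 347.6 207.0 [ 0.574 -0.072  0.03 ]
top collar 0.76 [206.9, 220.2, 17.2, 16.0] 216.2 226.0 [0.524 0.329 0.03 ]
top collar 0.7 [268.8, 238.3, 20.8, 18.8] 281.4 246.8 [0.457 0.132 0.03 ]
top collar 0.57 [231.9, 260.4, 20.2, 18.3] 241.9 268.9 [0.394 0.252 0.03 ]
top collar 0.5 [237.9, 224.3, 20.3, 18.1] 247.7 231.6 [0.505 0.233 0.03 ]
top spacer_center 0.64 [256.3, 198.3, 15.3, 9.0] 264.2 204.5 [0.587 0.182 0.03 ]
top flat 0.39 [165.9, 194.8, 11.3, 64.1] 172.4 237.9 [0.491 0.462 0.03 ]
top flask 0.91 [454.0, 207.8, 35.5, 29.1] 468.8 220.9 [ 0.524 -0.438  0.03 ]
top reagent 0.88 [345.6, 132.8, 22.5, 28.2] 357.0 144.8 [ 0.765 -0.105  0.03 ]
top jar 0.74 [287.9, 137.0, 14.9, 15.3] 295.7 142.6 [0.776 0.083 0.03 ]
top jar 0.6 [347.1, 205.6, 7.2, 6.2] 348.6 207.5 [ 0.572 -0.075  0.03 ]
top driver 0.84 [167.1, 192.9, 13.5, 67.2] 172.7 236.0 [0.497 0.461 0.03 ]
top driver 0.62 [237.5, 221.0, 20.2, 16.2] 247.6 231.7 [0.505 0.234 0.03 ]
top driver 0.42 [343.1, 205.0, 13.5, 7.7]
[... 434 characters left out ...]
collar 0.56 [384.5, 152.2, 15.8, 17.0] 389.9 160.8 [0.538 0.316 0.03 ]
scene collar 0.5 [116.0, 250.0, 46.1, 54.5] 137.2 278.6 [ 0.516 -0.44   0.03 ]
scene spacer_center 0.57 [354.6, 156.4, 19.3, 20.2] 362.3 168.5 [0.516 0.225 0.03 ]
scene spacer_center 0.41 [359.8, 184.9, 14.2, 14.2] 367.1 192.6 [0.604 0.169 0.03 ]
scene flask 0.63 [286.4, 201.7, 3.7, 9.9] 287.5 207.2 [ 0.523 -0.041  0.03 ]
scene reagent 0.63 [305.3, 242.8, 29.3, 53.8] 318.3 273.2 [ 0.743 -0.095  0.03 ]
scene jar 0.61 [375.3, 234.3, 20.7, 27.7] 384.9 247.2 [0.776 0.08  0.03 ]
scene jar 0.34 [398.8, 127.4, 41.9, 35.5] 415.2 141.8 [0.514 0.446 0.03 ]
scene driver 0.53 [400.2, 130.8, 20.1, 13.4] 411.2 138.5 [0.493 0.449 0.03 ]
```

View pics/c0.png

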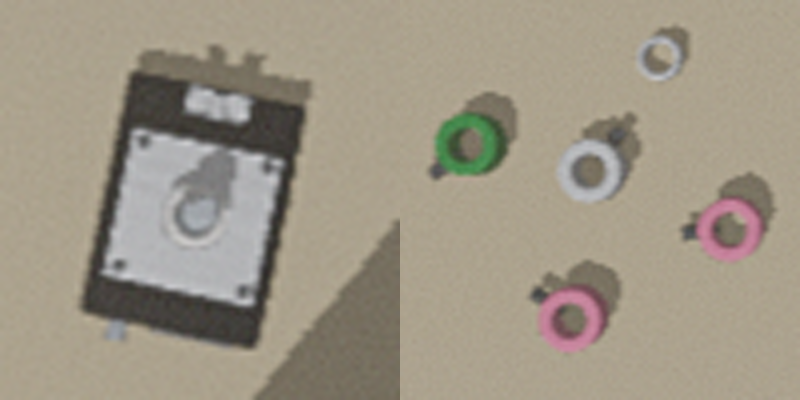

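View pics/c1.png

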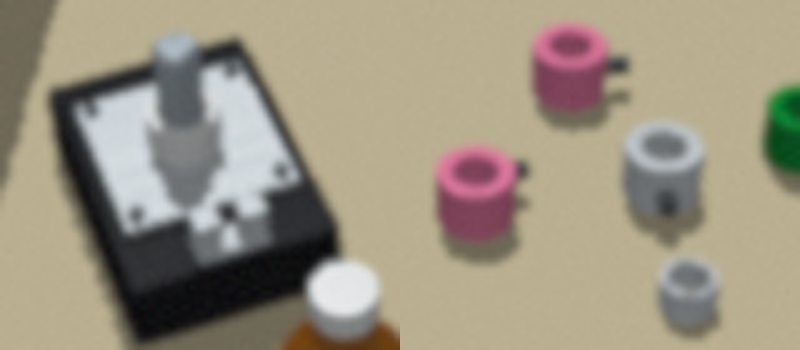

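```bash
python3 - <<'E'
from h import *
r=grab('top'); rs=grab('scene')
s=atz(r,349.6,207.2,.118); k=atz(r,353.4,186,.07); print(s,k,np.linalg.norm((k-s)[:2]),np.degrees(np.arctan2((k-s)[1],(k-s)[0])))
print(atz(rs,250+176/5,190+45/5,.118), atz(rs,250+230/5,190+210/5,.07))
# housing corners at z=.05 from c0
C=[atz(r,310+x/5,165+y/5,.05)[:2] for x,y in [(133,72),(305,104),(257,348),(82,312)]]
print(np.round(C,3))
print([round(float(np.linalg.norm(C[i]-C[(i+1)%4])),3) for i in range(4)])
cc=atz(r,200+(592-400)/4,190+171/4,.036); print('collar',cc, atz(rs,310+664/5-400/5,135+148/5,.036))
# screw head z .018
print(atz(r,200+(616-400)/4,190+134/4,.018), atz(rs,310+(667-400)/5,135+200/5,.018))
E
```

```text
[ 0.5688911  -0.07114518  0.118     ] [ 0.63328672 -0.08744453  0.07      ] 0.06642638407931284 -14.203970994443228
[ 0.57191862 -0.07161356  0.118     ] [ 0.63923548 -0.08667745  0.07      ]
[[ 0.656 -0.039]
 [ 0.635 -0.142]
 [ 0.49  -0.109]
 [ 0.513 -0.005]]
[0.105, 0.149, 0.106, 0.147]
collar [0.50197205 0.23122041 0.036     ] [0.50891025 0.23234995 0.036     ]
[0.52954062 0.21634812 0.018     ] [0.53095741 0.21796019 0.018     ]
```

```bash
cat >> h.py <<'E'
def wrap(a): return (a+np.pi)%(2*np.pi)-np.pi
def plan(x,y,z,yaw,n,nt=None):
    """rows for a straight move to world pose; the turn done in the first nt rows"""
    s=readout.get_state(); p=np.array(s['eef_pos']); R=s['ee_rot']; y0=R[2]
    nt=nt or n; dy=wrap(yaw-y0); P=p.copy(); Y=y0; rows=[]
    for i in range(n):
        goal=p+(np.array([x,y,z])-p)*(i+1)/n
        d=goal-P; c,si=np.cos(Y),np.sin(Y)
        t=[d[0]*c+d[1]*si, d[0]*si-d[1]*c, -d[2]]
        t=np.round(np.array(t)*100,2); tz=round(-dy/nt,3) if i<nt else 0
        rows.append('%g %g %g %g'%(*t,tz))
        t=t/100; P=P+np.array([t[0]*c+t[1]*si,t[0]*si-t[1]*c,-t[2]]); Y-=tz
    print('; '.join(rows))
def st():
    s=readout.get_state(); print({k:np.round(s[k],4).tolist() for k in ['t','q','eef_pos','ee_rot','force','moment','width']}); return s
E
python3 -c "
from h import *
plan(.57,-.0714,.2,2.9,13,8)"
```

```text
3.7 4.16 0.2 -0.139; 3.08 4.63 0.21 -0.139; 2.41 5.01 0.2 -0.139; 1.7 5.3 0.21 -0.139; 0.94 5.48 0.2 -0.139; 0.18 5.56 0.21 -0.139; -0.6 5.53 0.2 -0.139; -1.35 5.4 0.2 -0.139; -2.09 5.15 0.21 0; -2.09 5.16 0.2 0; -2.1 5.15 0.21 0; -2.09 5.16 0.2 0; -2.09 5.16 0.21 0
```

Request:
apply_moves(deltas="3.7 4.16 0.2 -0.139; 3.08 4.63 0.21 -0.139; 2.41 5.01 0.2 -0.139; 1.7 5.3 0.21 -0.139; 0.94 5.48 0.2 -0.139; 0.18 5.56 0.21 -0.139; -0.6 5.53 0.2 -0.139; -1.35 5.4 0.2 -0.139; -2.09 5.15 0.21 0; -2.09 5.16 0.2 0", gripper=-1, squeeze=40)

```text
t: 2.6
eef_pos: [0.4734, -0.2052, 0.2065]
ee_rot: [3.141, 0.001, 2.904]
force: [0.9, 0.0, 0.8]
width: 0.0879
```

```bash
python3 -c "
from h import *
st();plan(.57,-.0714,.2,2.9,4)"
```

```text
{'t': 2.6, 'q': [-0.0281, 0.1107, -0.3647, 0.0001, -1.0945, -0.2097], 'eef_pos': [0.4734, -0.2052, 0.2065], 'ee_rot': [3.1415, 0.001, 2.9038], 'force': [0.8693, 0.0137, 0.7855], 'moment': [-0.0165, -0.0648, 0.0477], 'width': 0.0879}
-1.56 3.82 0.16 0.001; -1.55 3.82 0.17 0.001; -1.55 3.82 0.16 0.001; -1.55 3.83 0.16 0.001
```

Request:
apply_moves(deltas="-1.56 3.82 0.16 0.001; -1.55 3.82 0.17 0.001; -1.55 3.82 0.16 0.001; -1.55 3.83 0.16 0.001; 0 0 0 0; 0 0 0 0")

```text
t: 3.35
eef_pos: [0.5688, -0.073, 0.1995]
ee_rot: [-3.141, -0.001, 2.9]
force: [0.1, -0.2, -0.4]
width: 0.0875
```

```bash
python3 -c "
from h import *
st();grab('wrist','w1.png')
for q in ['shaft','flat','key_rest','sleeve']:
  for o in viewer.silhouettes('wrist',q)[:3]: print(q,o['conf'],o['extent'])
"
```

```text
{'t': 3.35, 'q': [0.2133, 0.2128, -0.2556, -0.0, -1.1029, -0.4547], 'eef_pos': [0.5688, -0.073, 0.1995], 'ee_rot': [-3.1414, -0.0005, 2.9001], 'force': [0.0828, -0.2317, -0.4144], 'moment': [-0.0045, 0.1436, -0.0092], 'width': 0.0875}
shaft 0.84 [310.3, 180.8, 30.7, 44.3]
key_rest 0.89 [241.4, 127.6, 159.2, 114.6]
sleeve 0.82 [302.7, 171.7, 40.6, 36.9]
```

View pics/w1.png

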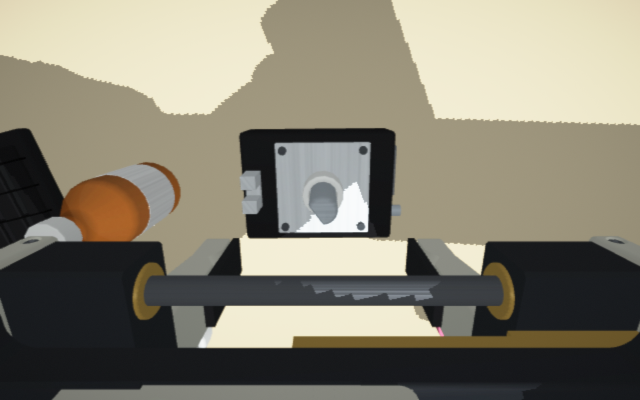

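```bash
python3 -c "
from h import *
im=cv2.imread('pics/w1.png')
cv2.imwrite('pics/c2.png',cv2.resize(im[120:250,230:405],(787,585),interpolation=cv2.INTER_CUBIC))
r=grab('wrist'); print(np.round(r['cam_to_world'],4).tolist()); print(proj(r,[.5688,-.073,.1995]))
for z in (.118,.074,.05): print(proj(r,[.57,-.0714,z]))
"
```

```text
[[-0.9709, -0.2295, -0.0681, 0.5514], [0.2394, -0.931, -0.2756, -0.1486], [-0.0001, -0.2839, 0.9589, 0.3583], [0.0, 0.0, 0.0, 1.0]]
[325.5275529  255.31464187]
[323.80020298 210.67014821]
[323.7171315  195.39484578]
[323.68110723 188.77065238]
```

View pics/c2.png

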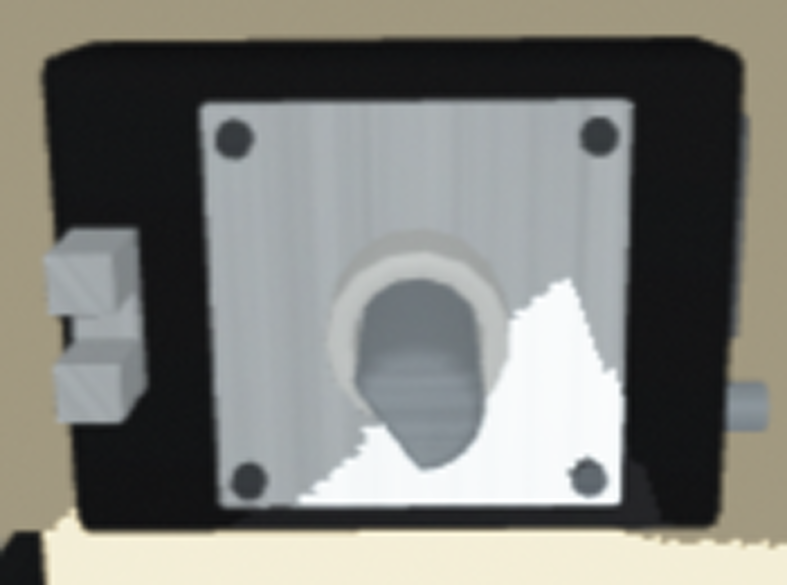

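```bash
python3 -c "
from h import *
r=grab('wrist')
f=lambda x,y,z: atz(r,230+x/4.497-.39,120+y/4.5-.39,z)[:2]
a=f(358,385,.116);b=f(422,467,.116);d=b-a;print('edge',a,b,np.linalg.norm(d))
# normal lower-left
n=np.array([-d[1],d[0]]); ang=np.arctan2(n[1],n[0]); print('normal',ang,wrap(ang+np.pi))
# key rest top quads z .07: upper block (45-115,255-315), lower (57-125,362-422)
P=[f(x,y,.07) for x,y in [(45,257),(113,255),(117,312),(51,317),(55,365),(123,362),(122,420),(62,424)]]
print(np.round(P,4)); k=np.mean(P,axis=0); print('key',k)
# housing top corners z .05: plate corners
Q=[f(x,y,.05) for x,y in [(200,102),(632,100),(622,502),(218,507)]]
print(np.round(Q,4),np.mean(Q,axis=0))
e=Q[0]-Q[1];print('dir',np.arctan2(e[1],e[0]));e=Q[3]-Q[2];print(np.arctan2(e[1],e[0]));e=Q[3]-Q[0];print(np.arctan2(e[1],e[0])+np.pi/2)
# sleeve ring outer at z .074: left 328, right 509, top 250?
L=f(328,335,.074);R=f(509,335,.074);print('sleeve',(L+R)/2,np.linalg.norm(L-R))
# shaft right 486 , bottom 467 at top
print('shaft right/bottom',f(486,400,.115),f(425,468,.115))
for ax in [(.570,-.0714),(.569,-.0725)]:
  print(np.arctan2(k[1]-ax[1],k[0]-ax[0]),np.hypot(*(k-ax)))
"
```

```text
edge [ 0.58014717 -0.0777754 ] [ 0.57301288 -0.06047822] 0.018710708280189423
normal -2.7503962946752503 0.39119635891454285
[[ 0.6398 -0.1054]
 [ 0.6264 -0.1025]
 [ 0.6291 -0.091 ]
 [ 0.6424 -0.0932]
 [ 0.6448 -0.0833]
 [ 0.6311 -0.0806]
 [ 0.635  -0.0687]
 [ 0.6473 -0.0708]]
key [ 0.63698377 -0.08695291]
[[ 0.6044 -0.126 ]
 [ 0.517  -0.1049]
 [ 0.5371 -0.0176]
 [ 0.6258 -0.0382]] [ 0.57110301 -0.07167029]
dir -0.2370956569111978
-0.2283749537827635
2.902082946861758
sleeve [ 0.57067914 -0.07277626] 0.03634562561422797
shaft right/bottom [ 0.55931368 -0.06950396] [ 0.57263237 -0.05980559]
-0.22814667921011028 0.06876568241904464
-0.2094749354014059 0.06950309499817353
```

```bash
python3 -c "
from h import *
plan(.568,-.0728,.150,.391+np.pi,4);plan(.568,-.0728,.08,.391+np.pi,8)"
```

```text
0.03 0.01 1.25 -0.158; 0.02 0.02 1.25 -0.158; 0.02 0.02 1.25 -0.158; 0.02 0.03 1.24 -0.158
0.01 0.01 1.5 -0.079; 0.02 0.01 1.5 -0.079; 0.01 0 1.5 -0.079; 0.01 0.01 1.5 -0.079; 0.01 0.02 1.5 -0.079; 0.01 0.01 1.5 -0.079; 0.01 0.01 1.49 -0.079; 0.01 0.01 1.5 -0.079
```

Request:
apply_moves(deltas="0.03 0.01 1.25 -0.158; 0.02 0.02 1.25 -0.158; 0.02 0.02 1.25 -0.158; 0.02 0.03 1.24 -0.158; 0 0 0 0; 0 0 0 0")

```text
t: 4.45
eef_pos: [0.5685, -0.0724, 0.1503]
ee_rot: [-3.141, 0.001, -2.755]
force: [0.9, -0.2, -0.0]
width: 0.088
```

```bash
python3 -c "
from h import *
st();plan(.568,-.0728,.08,.391+np.pi,4)
grab('wrist','w2.png');im=cv2.imread('pics/w2.png')
cv2.imwrite('pics/c3.png',cv2.resize(im[120:270,220:420],(800,600),interpolation=cv2.INTER_CUBIC))
"
```

```text
{'t': 4.45, 'q': [0.2147, 0.2539, -0.3228, 0.0003, -0.9935, 0.1717], 'eef_pos': [0.5685, -0.0724, 0.1503], 'ee_rot': [-3.1413, 0.0006, -2.7551], 'force': [0.8977, -0.1866, -0.0232], 'moment': [-0.0146, 0.1022, 0.0086], 'width': 0.088}
0.01 -0 1.76 -0.001; 0.02 -0.01 1.76 -0.001; 0.01 -0 1.76 -0.001; 0.02 -0.01 1.75 -0.001
```

View pics/c3.png

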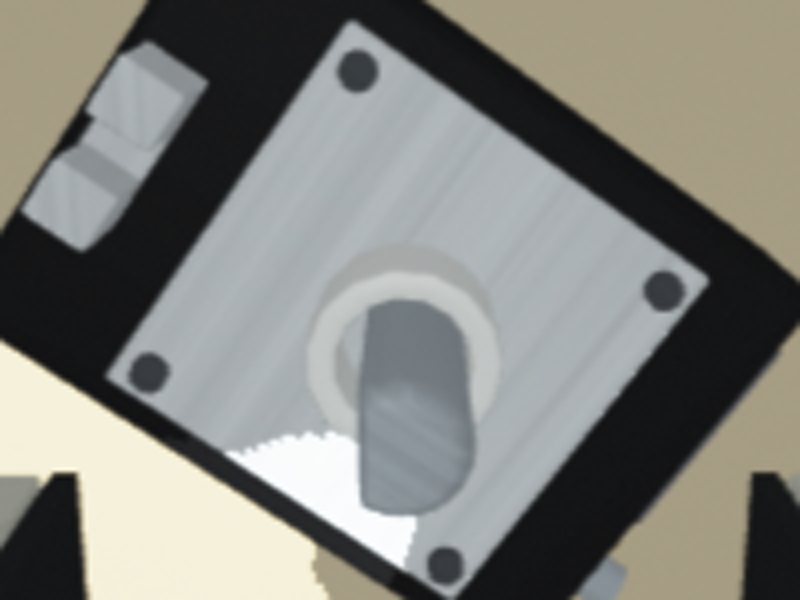

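Request:
apply_moves(deltas="0.01 0 1.72 -0.001; 0.02 -0.01 1.72 -0.001; 0.01 0 1.72 -0.001; 0.02 -0.01 1.72 -0.001; 0 0 0 0")

```text
t: 5.12
eef_pos: [0.5671, -0.0728, 0.0804]
ee_rot: [3.141, -0.002, -2.749]
force: [0.2, -0.9, -0.9]
width: 0.0877
```

Request:
apply_moves(deltas="0 0 0 0; 0 0 0 0; 0 0 0 0; 0 0 0 0; 0 0 0 0; 0 0 0 0", gripper=1, squeeze=25)

```text
t: 5.88
eef_pos: [0.5677, -0.0727, 0.081]
ee_rot: [-3.142, -0.0, -2.748]
force: [0.1, 0.2, 0.2]
width: 0.0333
```

```bash
python3 -c "
from h import *
s=st()
a=-.232;plan(.5703-.0025*np.cos(a),-.0718-.0025*np.sin(a),s['eef_pos'][2],a+np.pi,5)
"
```

```text
{'t': 5.875, 'q': [0.2144, 0.3281, -0.4022, 0.0, -0.8405, 0.1796], 'eef_pos': [0.5677, -0.0727, 0.081], 'ee_rot': [-3.1416, -0.0, -2.7476], 'force': [0.1345, 0.1622, 0.2239], 'moment': [-0.017, 0.1548, 0.0372], 'width': 0.0333}
-0.01 0.03 -0 0.125; -0.02 0.02 -0 0.125; -0 0.03 -0 0.125; -0.01 0.03 -0 0.125; 0 0.03 -0 0.125
```

Fingers still closing (33 mm).

Request:
apply_moves(deltas="0 0 0 0; 0 0 0 0; 0 0 0 0; 0 0 0 0")

```text
t: 6.38
eef_pos: [0.5683, -0.0724, 0.081]
ee_rot: [-3.141, 0.001, -2.747]
force: [4.5, 1.4, -4.4]
width: 0.0187
```

```bash
python3 -c "
from h import *
s=st()
grab('wrist','w3.png');im=cv2.imread('pics/w3.png')
cv2.imwrite('pics/c4.png',cv2.resize(im[120:270,220:420],(800,600),interpolation=cv2.INTER_CUBIC))
"
```

```text
{'t': 6.375, 'q': [0.2146, 0.3284, -0.4017, -0.0, -0.8396, 0.1796], 'eef_pos': [0.5683, -0.0724, 0.081], 'ee_rot': [-3.1414, 0.001, -2.7475], 'force': [4.4582, 1.3806, -4.3912], 'moment': [0.6169, -1.274, -0.0283], 'width': 0.0187}
```

View pics/c4.png

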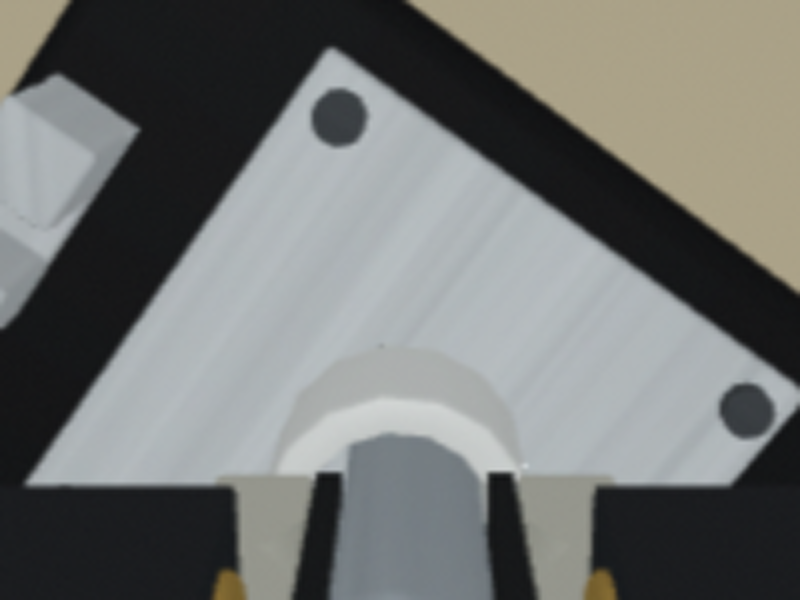

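Request:
apply_moves(deltas="-0.01 0.03 0 0.125; -0.02 0.02 0 0.125; 0 0.03 0 0.125; -0.01 0.03 0 0.125; 0 0.03 0 0.125; 0 0 0 0; 0 0 0 0; 0 0 0 0")

```text
t: 7.42
eef_pos: [0.5676, -0.0711, 0.081]
ee_rot: [3.141, -0.0, 2.912]
force: [-1.2, 4.7, 0.7]
width: 0.0189
```

```bash
python3 -c "
from h import *
s=st()
grab('wrist','w4.png');im=cv2.imread('pics/w4.png')
cv2.imwrite('pics/c5.png',cv2.resize(im[100:300,190:450],(780,600),interpolation=cv2.INTER_CUBIC))
"
```

```text
{'t': 7.425, 'q': [0.2172, 0.328, -0.4023, -0.0004, -0.8409, -0.4464], 'eef_pos': [0.5676, -0.0711, 0.081], 'ee_rot': [3.1415, -0.0005, 2.9121], 'force': [-1.2339, 4.6949, 0.7047], 'moment': [1.6618, 0.3055, -0.0281], 'width': 0.0189}
```

View pics/c5.png

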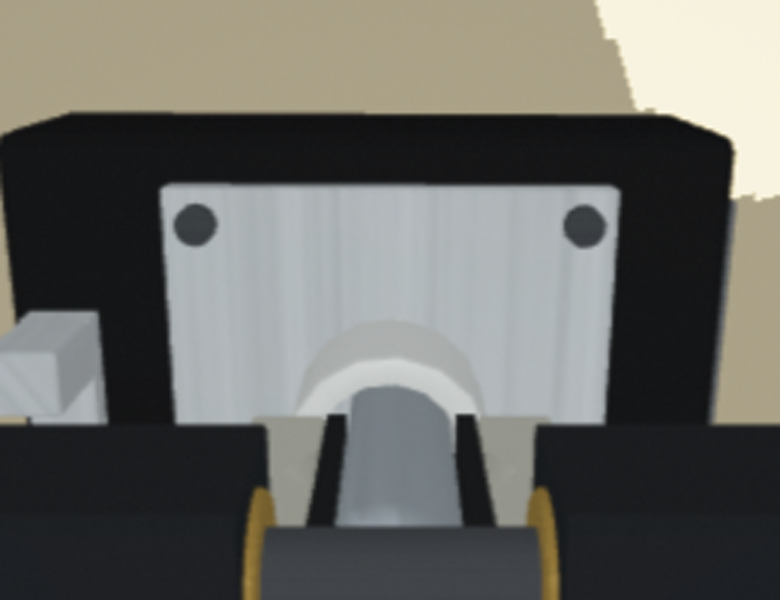

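Request:
apply_moves(deltas="0 0 0 0; 0 0 0 0; 0 0 0 0; 0 0 0 0; 0 0 -1 0; 0 0 -2.5 0; 0 0 -3 0; 0 0 -3 0; 0 0 -2.5 0; 0 0 0 0", gripper=-1)

```text
t: 8.72
eef_pos: [0.5692, -0.0712, 0.204]
ee_rot: [3.14, 0.005, 2.911]
force: [-0.6, 0.6, -0.3]
width: 0.0879
```

```bash
python3 -c "
from h import *
s=st()
grab('wrist','w5.png');im=cv2.imread('pics/w5.png')
cv2.imwrite('pics/c6.png',cv2.resize(im[110:260,225:425],(800,600),interpolation=cv2.INTER_CUBIC))
"
```

```text
{'t': 8.725, 'q': [0.217, 0.2062, -0.2535, 0.0007, -1.1062, -0.4479], 'eef_pos': [0.5692, -0.0712, 0.204], 'ee_rot': [3.14, 0.0047, 2.9109], 'force': [-0.6263, 0.6166, -0.2593], 'moment': [0.0736, 0.0662, -0.0401], 'width': 0.0879}
```

View pics/c6.png

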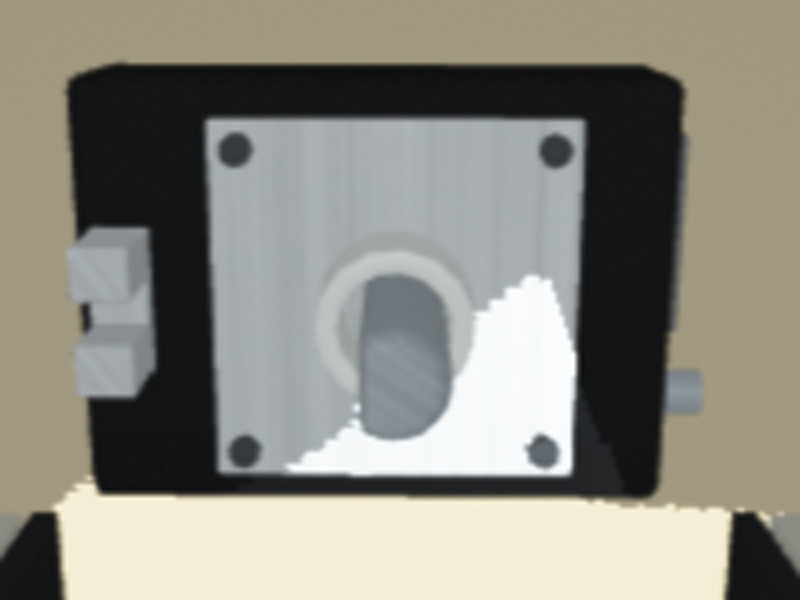

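```bash
python3 -c "
from h import *
r=grab('wrist');T=np.array(r['cam_to_world']);print('cam x azim',np.arctan2(T[1,0],T[0,0]))
f=lambda x,y,z: atz(r,225+x/4-.4,110+y/4-.4,z)[:2]
a=f(361,350,.116);b=f(362,430,.116);d=b-a;print(a,b,np.linalg.norm(d),'normal',np.arctan2(d[1],d[0])-np.pi/2)
m=(a+b)/2;c,s=np.cos(-.232),np.sin(-.232);print('axis from flat',m-.007*np.array([c,s]))
L=f(315,325,.074);R=f(475,325,.074);print('sleeve',(L+R)/2,np.linalg.norm(L-R))
rt=f(452,385,.115);bt=f(402,440,.115);print(rt,bt)
P=[f(x,y,.07) for x,y in [(70,247),(128,244),(131,301),(74,303),(77,345),(133,341),(136,395),(83,398)]]
k=np.mean(P,axis=0);print('key',k,np.arctan2(*(k-[.5705,-.0716])[::-1]),np.hypot(*(k-[.5705,-.0716])))
Q=[f(x,y,.05) for x,y in [(205,119),(586,119),(573,474),(217,474)]]
for i,j,o in [(0,1,0),(3,2,0),(3,0,np.pi/2),(2,1,np.pi/2)]:
  e=Q[i]-Q[j];print(wrap(np.arctan2(e[1],e[0])-o))
"
```

```text
cam x azim 2.9118414222161793
[ 0.57434108 -0.0797038 ] [ 0.57802655 -0.0636019 ] 0.016518292777980295 normal -0.22500811243183816
axis from flat [ 0.56937136 -0.07004338]
sleeve [ 0.56934401 -0.07227   ] 0.0363341880575464
[ 0.55863763 -0.0683741 ] [ 0.57084768 -0.05939254]
key [ 0.63468869 -0.08705086] -0.2362162670365239 0.06602209245779969
-0.2295349127169084
-0.22893716528627062
-0.23685637542000215
-0.22499943673125733
```

```bash
python3 -c "
from h import *
plan(.505,.232,.19,-2.08,8)"
```

```text
1.63 3.51 0.14 -0.162; 1.05 3.73 0.14 -0.162; 0.43 3.84 0.15 -0.162; -0.2 3.86 0.14 -0.162; -0.82 3.79 0.14 -0.162; -1.41 3.6 0.14 -0.162; -1.98 3.32 0.15 -0.162; -2.49 2.97 0.14 -0.162
```

Request:
apply_moves(deltas="1.63 3.51 0.14 -0.162; 1.05 3.73 0.14 -0.162; 0.43 3.84 0.15 -0.162; -0.2 3.86 0.14 -0.162; -0.82 3.79 0.14 -0.162; -1.41 3.6 0.14 -0.162; -1.98 3.32 0.15 -0.162; -2.49 2.97 0.14 -0.162; 0 0 0 0; 0 0 0 0", gripper=-0.4)

```text
t: 10.07
eef_pos: [0.5046, 0.2316, 0.1888]
ee_rot: [3.141, -0.002, -2.077]
force: [0.4, 0.8, 0.2]
width: 0.0613
```

```bash
python3 -c "
from h import *
s=st()
r=grab('wrist','w6.png');im=cv2.imread('pics/w6.png')
print(proj(r,[.505,.232,.036]))
cv2.imwrite('pics/c7.png',cv2.resize(im[100:280,200:440],(800,600),interpolation=cv2.INTER_CUBIC))
for o in viewer.silhouettes('wrist','collar'): print(o['conf'],o['extent'])
"
```

```text
{'t': 10.075, 'q': [0.783, 0.1923, -0.3082, -0.0001, -1.072, 0.2815], 'eef_pos': [0.5046, 0.2316, 0.1888], 'ee_rot': [3.141, -0.0016, -2.0772], 'force': [0.3965, 0.8349, 0.2013], 'moment': [-0.0834, 0.1536, -0.0521], 'width': 0.0613}
[322.5788772  186.30310813]
0.95 [296.0, 146.1, 45.0, 64.2]
0.95 [206.3, 181.2, 52.3, 61.4]
0.89 [320.9, 248.1, 58.7, 30.1]
0.68 [397.2, 147.9, 64.3, 51.8]
```

View pics/c7.png

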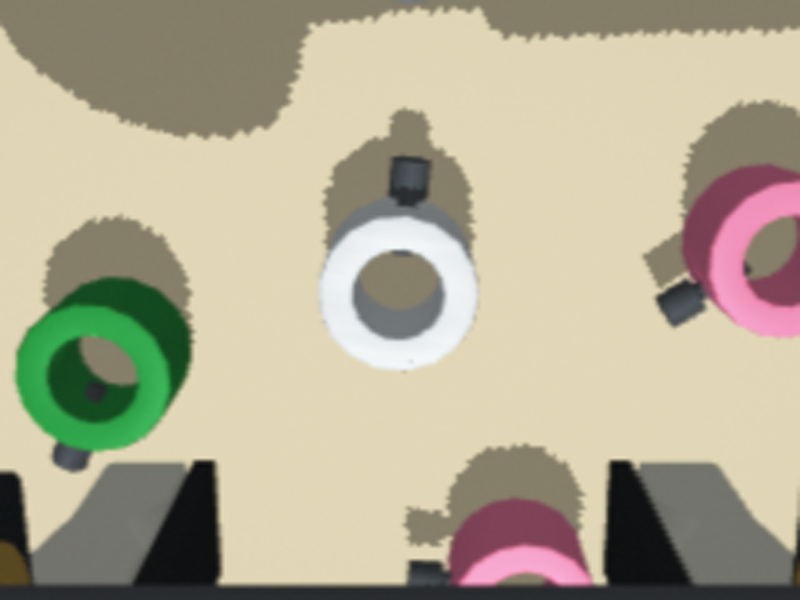

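```bash
python3 -c "
from h import *
r=grab('wrist')
f=lambda x,y,z: atz(r,200+x/3.333-.35,100+y/3.333-.35,z)[:2]
im=r['image']; 
c=(f(320,293,.036)+f(478,293,.036))/2; c2=(f(399,215,.036)+f(399,370,.036))/2
print('dia',np.hypot(*(f(320,293,.036)-f(478,293,.036))),c,c2)
c=(c+c2)/2
for u,v,z in [(410,158,.024),(410,180,.024),(409,204,.018),(410,155,.018)]:
  h=f(u,v,z);d=h-c;print(np.hypot(*d),np.arctan2(d[1],d[0]))
b=f(402,250,.018)-c;print(b)
"
```

```text
dia 0.0466396028781099 [0.50581039 0.23501298] [0.50551409 0.23518015]
0.03842984209617136 -0.5909104252596543
0.03194681451774834 -0.608084620562916
0.023760667207611833 -0.6301320707321585
0.0385675496864479 -0.5904965458788115
[ 0.00774661 -0.00517243]
```

```bash
python3 -c "
from h import *
plan(.5057,.2351,.1,-2.17,4)"
```

```text
-0.09 0.04 2.23 0.023; -0.1 0.03 2.24 0.023; -0.09 0.04 2.23 0.023; -0.09 0.05 2.24 0.023
```

Request:
apply_moves(deltas="-0.09 0.04 2.23 0.023; -0.1 0.03 2.24 0.023; -0.09 0.04 2.23 0.023; -0.09 0.05 2.24 0.023; 0 0 0 0; 0 0 0 0")

```text
t: 10.98
eef_pos: [0.5062, 0.2358, 0.101]
ee_rot: [-3.141, 0.001, -2.169]
force: [-0.4, 0.6, 0.6]
width: 0.0613
```

```bash
python3 -c "
from h import *
s=st()
r=grab('wrist','w7.png');im=cv2.imread('pics/w7.png')
cv2.imwrite('pics/c8.png',cv2.resize(im[100:300,190:450],(780,600),interpolation=cv2.INTER_CUBIC))
plan(.5057,.2351,.007,-2.17,6)"
```

```text
{'t': 10.975, 'q': [0.7867, 0.2837, -0.4127, 0.0004, -0.8736, 0.1859], 'eef_pos': [0.5062, 0.2358, 0.101], 'ee_rot': [-3.1411, 0.0007, -2.1687], 'force': [-0.4165, 0.6441, 0.6224], 'moment': [0.0108, 0.1314, -0.0187], 'width': 0.0613}
0.02 -0 1.57 0; 0.02 -0 1.57 0; 0.01 -0 1.57 0; 0.02 -0 1.57 0; 0.02 -0 1.57 0; 0.02 -0 1.58 0
```

View pics/c8.png

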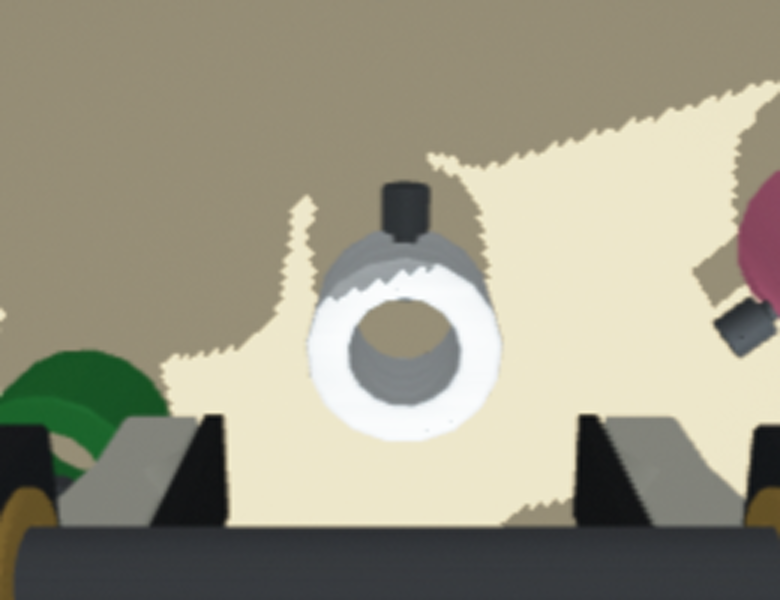

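```bash
python3 -c "
from h import *
r=grab('wrist')
f=lambda x,y,z: atz(r,190+x/3-.33,100+y/3-.33,z)[:2]
print((f(308,350,.036)+f(500,350,.036))/2,(f(404,262,.036)+f(404,441,.036))/2, 'bore',(f(404,297,.036)+f(404,406,.036))/2, np.hypot(*(f(308,350,.036)-f(500,350,.036))))
c=(f(308,350,.036)+f(500,350,.036))/2
d=f(406,183,.02)-c;print(np.arctan2(d[1],d[0]),np.hypot(*d))
"
```

```text
[0.50578838 0.2358094 ] [0.5049487  0.23637426] bore [0.50527607 0.2361524 ] 0.04639257283488373
-0.6094863231952803 0.03793626258132446
```

Request:
apply_moves(deltas="0.01 0.03 1.57 0.003; 0 0.03 1.57 0.003; 0.01 0.01 1.57 0; 0 0 1.57 0; 0 0 1.57 0; 0 0 1.5 0; 0 0 0 0")

```text
t: 11.95
eef_pos: [0.5042, 0.2355, 0.0052]
ee_rot: [3.141, -0.003, -2.175]
force: [0.4, -0.3, 0.9]
width: 0.061
```

Request:
apply_moves(deltas="0 0 0 0; 0 0 0 0; 0 0 0 0; 0 0 0 0; 0 0 0 0", gripper=1, squeeze=40)

```text
t: 12.58
eef_pos: [0.5052, 0.2364, 0.0072]
ee_rot: [-3.141, 0.001, -2.174]
force: [-1.5, -0.2, 4.7]
width: 0.0474
```

```bash
python3 -c "
from h import *
s=st()
r=grab('wrist','w8.png');im=cv2.imread('pics/w8.png')
cv2.imwrite('pics/c9.png',cv2.resize(im[100:300,190:450],(780,600),interpolation=cv2.INTER_CUBIC))"
```

```text
{'t': 12.575, 'q': [0.7888, 0.4079, -0.5015, 0.0002, -0.6605, 0.1782], 'eef_pos': [0.5052, 0.2364, 0.0072], 'ee_rot': [-3.1413, 0.0009, -2.1744], 'force': [-1.4652, -0.1647, 4.6831], 'moment': [-0.0053, 0.5292, -0.0287], 'width': 0.0474}
```

View pics/c9.png

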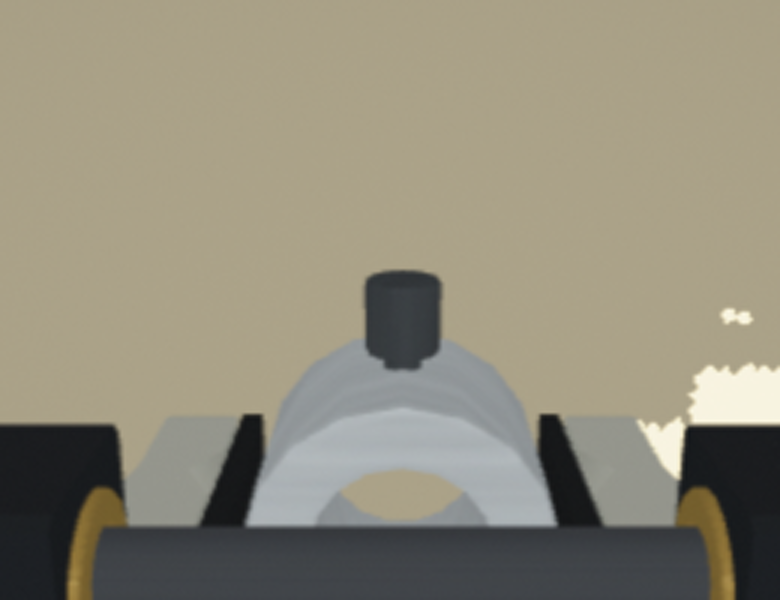

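```bash
python3 -c "
from h import *
r=grab('wrist');s=readout.get_state();p=np.array(s['eef_pos'][:2]);Y=s['ee_rot'][2]
tx=np.array([np.cos(Y),np.sin(Y)]);ty=np.array([np.sin(Y),-np.cos(Y)])
f=lambda x,y,z: (lambda d:np.round([d@tx*1e3,d@ty*1e3],2))(atz(r,190+x/3-.33,100+y/3-.33,z)[:2]-p)
print('rim',f(402,408,.036),'bore',f(402,469,.036),'headtop',f(402,272,.024),f(402,276,.022),'boreLower',f(402,520,.0))
print('sides',f(250,525,.036),f(554,525,.036), 'screw base',f(403,366,.018),'screw L/R top',f(366,285,.021),f(441,285,.021))
"
```

```text
rim [ -0.09 -23.81] bore [ -0.08 -14.26] headtop [ -0.12 -40.69] [ -0.11 -39.54] boreLower [-1.000e-02  1.397e+01]
sides [-22.55  -5.13] [22.42 -5.21] screw base [  0.08 -23.55] screw L/R top [ -5.62 -37.84] [  5.86 -37.85]
```

Request:
apply_moves(deltas="0 0 -1 0; 0 0 -2 0; 0 0 -3 0; 0 0 -3 0; 0 0 -3 0; 0 0 -3 0; 0 0 -0.5 0")

```text
t: 13.55
eef_pos: [0.5056, 0.2368, 0.164]
ee_rot: [-3.141, 0.004, -2.174]
force: [0.4, -0.4, -1.3]
width: 0.0476
```

```bash
python3 -c "
from h import *
s=st()
plan(.5703,-.071,.155,-1.802,9)"
```

```text
{'t': 13.55, 'q': [0.7887, 0.216, -0.3393, 0.0003, -1.0118, 0.1782], 'eef_pos': [0.5056, 0.2368, 0.164], 'ee_rot': [-3.1407, 0.0036, -2.1745], 'force': [0.3941, -0.4093, -1.2583], 'moment': [-0.0499, 0.179, -0.0258], 'width': 0.0476}
2.41 -2.53 0.1 -0.041; 2.51 -2.43 0.1 -0.041; 2.6 -2.33 0.1 -0.041; 2.7 -2.22 0.1 -0.041; 2.79 -2.11 0.1 -0.041; 2.87 -1.99 0.1 -0.041; 2.96 -1.87 0.1 -0.041; 3.02 -1.74 0.1 -0.041; 3.1 -1.63 0.1 -0.041
```

Request:
apply_moves(deltas="2.41 -2.53 0.1 -0.041; 2.51 -2.43 0.1 -0.041; 2.6 -2.33 0.1 -0.041; 2.7 -2.22 0.1 -0.041; 2.79 -2.11 0.1 -0.041; 2.87 -1.99 0.1 -0.041; 2.96 -1.87 0.1 -0.041; 3.02 -1.74 0.1 -0.041; 3.1 -1.63 0.1 -0.041; 0 0 0 0")

```text
t: 14.8
eef_pos: [0.5688, -0.0737, 0.1512]
ee_rot: [3.139, -0.001, -1.808]
force: [-0.9, -0.6, -2.8]
width: 0.048
```

Request:
apply_moves(deltas="0 0 0 0; 0 0 0 0")

```text
t: 15.05
eef_pos: [0.5693, -0.071, 0.1524]
ee_rot: [3.141, -0.0, -1.805]
force: [0.3, 0.4, -0.8]
width: 0.0476
```

```bash
python3 -c "
from h import *
s=st()
plan(.5703,-.071,.155,-1.802,1)
r=grab('wrist','w9.png');im=cv2.imread('pics/w9.png')
cv2.imwrite('pics/c10.png',cv2.resize(im[100:300,190:450],(780,600),interpolation=cv2.INTER_CUBIC))
r=grab('scene','s9.png');im=cv2.imread('pics/s9.png');print(proj(r,[.57,-.071,.118]))
cv2.imwrite('pics/c11.png',cv2.resize(im[150:260,220:367],(800,600),interpolation=cv2.INTER_CUBIC))"
```

```text
{'t': 15.05, 'q': [0.2167, 0.2536, -0.3177, -0.0002, -0.9999, 1.1199], 'eef_pos': [0.5693, -0.071, 0.1524], 'ee_rot': [3.1411, -0.0, -1.8051], 'force': [0.2942, 0.3954, -0.8155], 'moment': [-0.059, 0.1649, 0.0216], 'width': 0.0476}
-0.02 -0.1 -0.26 -0.003
[284.99765759 198.44279373]
```

View pics/c10.png

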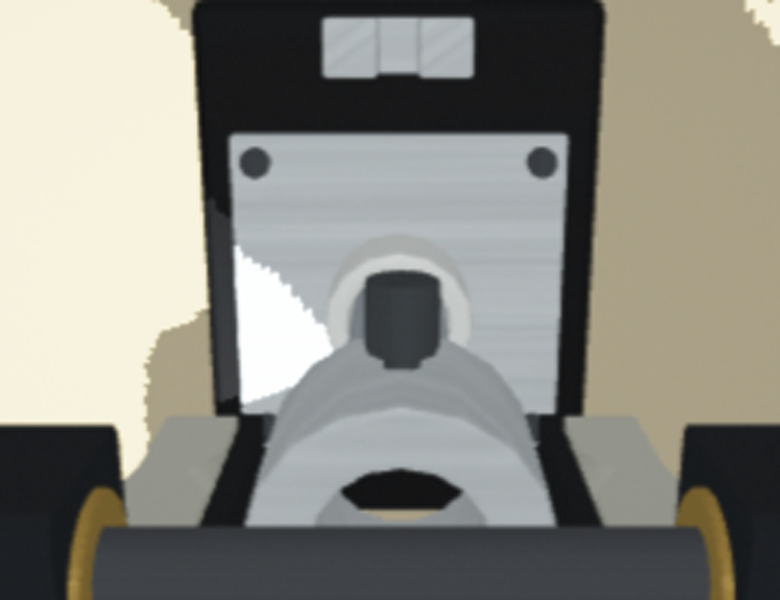

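View pics/c11.png

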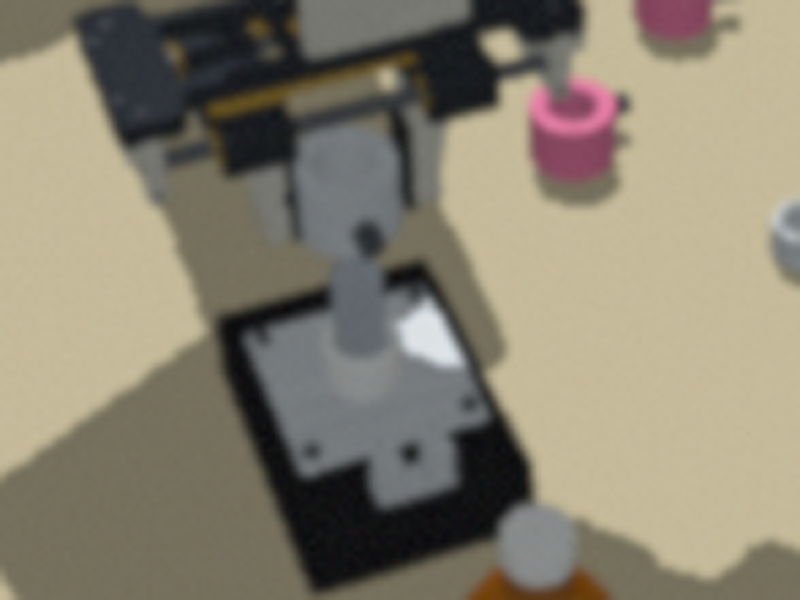

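Request:
apply_moves(deltas="-0.02 -0.09 0.5 -0.003; 0 0 0.8 0; 0 0 0.8 0; 0 0 0.7 0; 0 0 0.5 0; 0 0 0.3 0; 0 0 0 0; 0 0 0 0")

```text
t: 16.15
eef_pos: [0.5707, -0.0717, 0.1169]
ee_rot: [-3.141, 0.0, -1.803]
force: [-0.0, 0.4, -2.0]
width: 0.0476
```

```bash
python3 -c "
from h import *
s=st()
plan(.5703,-.071,.115,-1.802,1)
r=grab('wrist','w10.png');im=cv2.imread('pics/w10.png')
cv2.imwrite('pics/c12.png',cv2.resize(im[100:300,190:450],(780,600),interpolation=cv2.INTER_CUBIC))"
```

```text
{'t': 16.15, 'q': [0.2151, 0.2911, -0.3578, 0.0001, -0.9215, 1.1239], 'eef_pos': [0.5707, -0.0717, 0.1169], 'ee_rot': [-3.1412, 0.0001, -1.8026], 'force': [-0.0248, 0.4078, -2.0018], 'moment': [-0.0606, 0.0762, 0.0154], 'width': 0.0476}
-0.06 0.05 0.19 -0.001
```

View pics/c12.png

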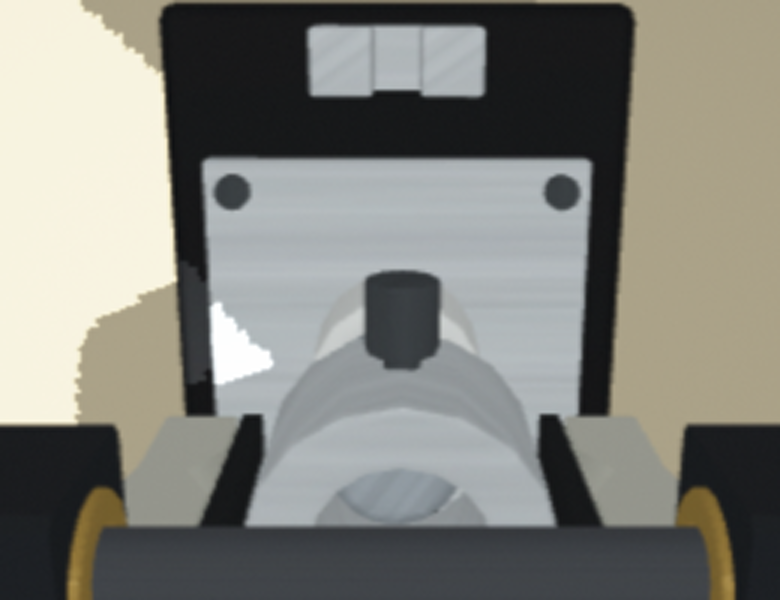

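Request:
apply_moves(deltas="-0.05 0.02 0.2 0; 0 0 0.4 0; 0 0 0.4 0; 0 0 0.4 0; 0 0 0.3 0; 0 0 0 0; 0 0 0 0")

```text
t: 17.08
eef_pos: [0.5705, -0.0711, 0.0997]
ee_rot: [-3.141, 0.0, -1.803]
force: [0.0, 1.0, -2.1]
width: 0.048
```

```bash
python3 -c "
from h import *
s=st()
r=grab('wrist','w11.png');im=cv2.imread('pics/w11.png')
cv2.imwrite('pics/c13.png',cv2.resize(im[100:300,190:450],(780,600),interpolation=cv2.INTER_CUBIC))"
```

```text
{'t': 17.075, 'q': [0.2161, 0.3099, -0.377, 0.0001, -0.8838, 1.1229], 'eef_pos': [0.5705, -0.0711, 0.0997], 'ee_rot': [-3.1414, 0.0, -1.8026], 'force': [0.0472, 1.014, -2.0735], 'moment': [-0.0594, 0.1223, 0.0151], 'width': 0.048}
```

View pics/c13.png

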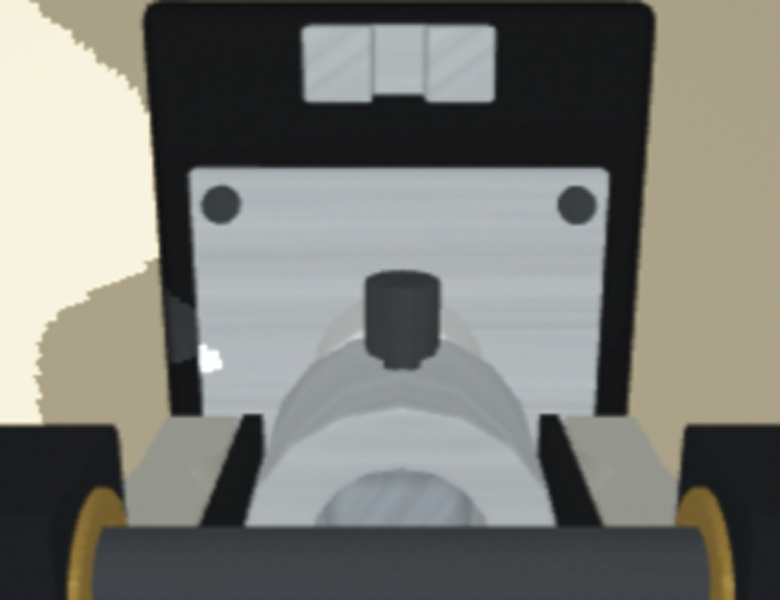

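Request:
apply_moves(deltas="0 0 0.4 0; 0 0 0.4 0; 0 0 0.4 0; 0 0 0.4 0; 0 0 0 0; 0 0 0 0")

```text
t: 17.88
eef_pos: [0.5705, -0.0712, 0.0837]
ee_rot: [-3.142, -0.0, -1.803]
force: [-0.1, 0.2, -1.3]
width: 0.0476
```

Request:
apply_moves(deltas="0 0 0.2 0; 0 0 0.2 0; 0 0 0.2 0; 0 0 0.2 0; 0 0 0.2 0; 0 0 0 0; 0 0 0 0")

```text
t: 18.75
eef_pos: [0.5707, -0.0711, 0.0739]
ee_rot: [-3.141, 0.0, -1.802]
force: [-1.0, 0.3, 5.1]
width: 0.048
```

```bash
python3 -c "
from h import *
s=st()
r=grab('wrist','w12.png');im=cv2.imread('pics/w12.png')
cv2.imwrite('pics/c14.png',cv2.resize(im[100:300,190:450],(780,600),interpolation=cv2.INTER_CUBIC))"
```

```text
{'t': 18.75, 'q': [0.2161, 0.3404, -0.4036, 0.0002, -0.8263, 1.1229], 'eef_pos': [0.5707, -0.0711, 0.0739], 'ee_rot': [-3.1411, 0.0001, -1.8024], 'force': [-0.9924, 0.345, 5.1061], 'moment': [0.2332, 0.6171, 0.0034], 'width': 0.048}
```

View pics/c14.png

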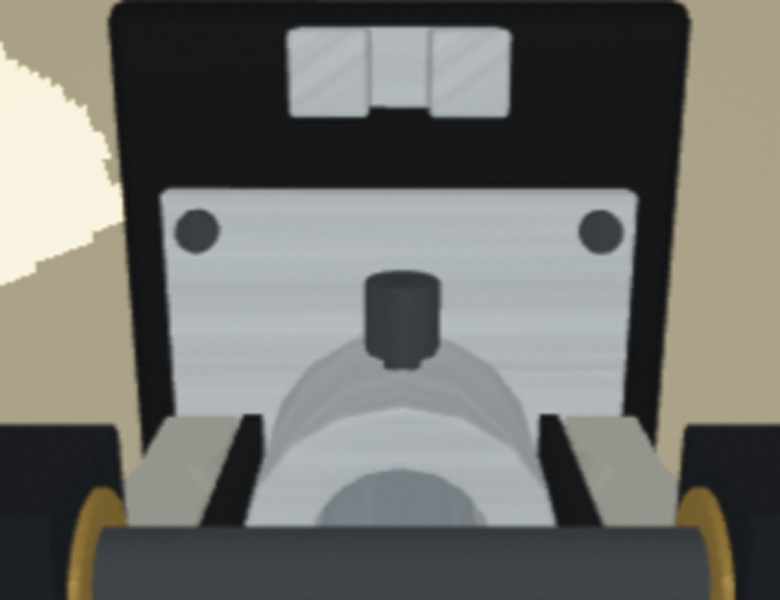

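Request:
apply_moves(deltas="0 0 0.1 0; 0 0 0 0; 0 0 0 0; 0 0 0 0")

```text
t: 19.3
eef_pos: [0.5707, -0.0711, 0.073]
ee_rot: [-3.141, 0.0, -1.802]
force: [-0.5, 0.8, 5.5]
width: 0.0478
```

```bash
python3 -c "
from h import *
s=st()
r=grab('scene','s13.png');im=cv2.imread('pics/s13.png')
cv2.imwrite('pics/c15.png',cv2.resize(im[120:270,220:420],(800,600),interpolation=cv2.INTER_CUBIC))
F=[readout.get_state()['force'][2]]
for i in range(3):
  grab('top');F.append(readout.get_state()['force'][2])
print(F); st()"
```

```text
{'t': 19.3, 'q': [0.2161, 0.3415, -0.4046, 0.0002, -0.8242, 1.1229], 'eef_pos': [0.5707, -0.0711, 0.073], 'ee_rot': [-3.141, 0.0001, -1.8024], 'force': [-0.479, 0.8411, 5.5086], 'moment': [0.1865, 0.6829, 0.0219], 'width': 0.0478}
[np.float64(5.576727898325234), np.float64(5.611458916566404), np.float64(5.913106332883078), np.float64(5.132580766713039)]
{'t': 19.5, 'q': [0.2161, 0.3415, -0.4046, 0.0002, -0.8242, 1.1229], 'eef_pos': [0.5707, -0.0711, 0.073], 'ee_rot': [-3.141, 0.0001, -1.8024], 'force': [-1.5624, 0.7139, 5.1326], 'moment': [0.1903, 0.6098, -0.0161], 'width': 0.0477}
```

View pics/c15.png

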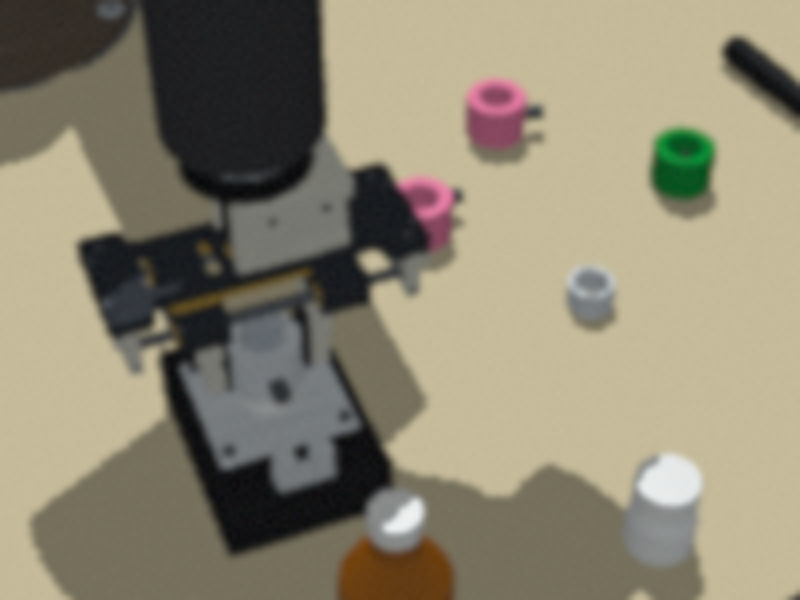

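```bash
python3 -c "
from h import *
print(job.job_done()); st()"
```

```text
the job is handed in; nothing more can be done
None
the job is handed in; nothing more can be done
```

I turned the shaft so its flat faces the notch. I then slid the silver collar over it, screw on the flat, and pressed it down on the sleeve. The job was handed in with the grip still holding it there, at about 19.5 s of the 56 s allowed.

- **Shaft:** the pinch across the flat read 18.7–18.9 mm, against the 19 mm expected. After the turn, the wrist picture put the flat at about −0.225 to −0.23 rad and the notch at about −0.23 rad. That is agreement to within roughly 0.01 rad.
- **Collar:** it went on with no sideways load beyond the noise. The last wrist picture shows the screw in line with the notch, with the tool's yaw within 0.01 rad of the notch direction.
- **Sleeve:** the two checks disagree a little, but both are past the 5 mm half-way point. The tool height gives about 8.2 mm of travel. The force, about 5.5 N measured plus about 1.4 N for the collar's weight, gives about 7 mm. It was steady over the last readings.
- **Bystanders:** the green and pink look-alikes, the spacer, the jar and the bottle stand where they were in the last scene picture. I did not look at the flask or the screwdriver again; I only kept the arm's path clear of them.

No check failed. I could not read the state after handing in, so the final second is unconfirmed.

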